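Weigh the first aid box on its pull scale

TASK

Weigh the small first aid box that has the pull scale clipped to it: take the scale by its handle, lift straight up until the whole box hangs level and clear of the glass shelf by a finger's breadth or more, and hold it still for two seconds so that the reading settles. Then lower it, without dropping it, upright onto the shelf where it stood, and let go of the scale. Leave the caddy with the plain bow handle, which stands on the same shelf, where it is.

Things in the scene. Friction and masses are not known exactly. Their poses are not given: they have to be found in the camera images.
- first_aid_box: First aid box: white plastic, 84 (x) x 124 (y) x 65 mm high, steel latch on its -x face, 0.3 to 0.5 kg, loose. Origin: centre of underside, z up. Stands on a frosted glass slab whose top is always 12 mm above the work surface. A pull scale, clipped to the lid's carry handle, stands upright over its centre: 24 mm tube 98 to 145 mm above the underside, black T-handle on top. It only slides up and down; no swing.
- scale_grip (a point): Centre of the scale's black T-handle: a level bar 16 mm thick (box x), 80 mm long (box y), 18 mm high, centred 185 mm above the box's underside when slack. Axes parallel to the box's. For 30 mm under the bar there is only the 12 mm neck at its middle; beside and above it is free.
- scale (a joint): Stretch of the scale's spring in m: 0 slack, grows as the handle is pulled up away from the box, stop at 0.045. 180 N/m, damped, no preload: the hanging box stretches it 15 to 28 mm (its weight varies) and settles within a second. The box leaves the shelf only once the handle has risen that much.
- caddy: Look-alike to leave alone: white plastic pill caddy, 85 (x) x 115 (y) x 61 mm, loose, with a fixed bow handle whose black grip lies 135 mm above the underside; no scale or latch. Origin: centre of underside, z up. Stands on the same shelf, left or right of the first aid box. Between the two stand a bottle, a cup and a tape roll, all under 100 mm high.
Not all that is in view belongs to the job. What is shaped like the first_aid_box but purple or turquoise is not meant.

How it is judged:
On the way:
1. the box hangs still and level on the stretched scale, its underside at least 10 mm clear of the shelf, for 1 s (height (world z) of first_aid_box above 0.022 m and value of joint scale above 0.01 m and linear speed of first_aid_box below 0.03 m/s and velocity of joint scale between -0.02 and 0.02 m/s and angle between first_aid_box's own z axis and vertical below 0.2 rad), for 1 s.
At the end, for the whole second after the job is handed in: The first aid box stands at rest and upright (within 0.1 rad) on the shelf, within 30 mm of where it stood at the start, with the scale slack (stretch under 5 mm) and let go (height (world z) of first_aid_box between 0.008 and 0.017 m and angle between first_aid_box's own z axis and vertical below 0.1 rad and distance of first_aid_box from where it was at the start of the episode below 0.03 m and value of joint scale below 0.005 m and linear speed of first_aid_box below 0.02 m/s); the robot touches nothing.
It fails at once if the box is dropped: it is more than 8 mm above the shelf with no finger touching it or its scale (height (world z) of first_aid_box above 0.02 m and contact force between the fingers and first_aid_box below 0.2 N).
It fails at once if the caddy is shifted by more than 20 mm (distance of caddy from where it was at the start of the episode above 0.02 m).
It also fails if it takes over 38 s, if anything falls off the work surface, if the arm or the gripper's body presses on something with over 40 N, if the wrist force passes 120 N, or if a joint passes its speed limit or range.

ROBOT

A 6-joint arm with a two-finger parallel gripper is mounted at the origin on the work surface. World frame = base frame: x ahead of the robot, y to its left, z up, the work surface at z = 0. Lengths are in m, angles in rad, forces in N, time in s.
With the tool pointing down it reaches from about 0.425 to 0.95 m from the base axis. Payload 14.7 kg.
Tool frame: the origin (TCP) lies midway between the tips of the shut fingers; the grasp point (between the pads) lies 19 mm behind it; x points along the fingers, z is the direction in which the jaws open and shut, and the axes are right-handed (so a half turn about x gives the same grasp; the last joint's range is limited). The gripper opens to 85 mm and grips with 20 to 120 N. Pads are 22 mm wide; open, the fingers measure 114 mm over their backs; the gripper's body (76 mm by 85 mm) begins 54 mm behind the grasp point. The pads swing forward as they close: fully open they stand 13 mm farther back than shut.
Start: joints at [1.136, 0.48, 1.596, -0, 1.065, -0.047], TCP at [0.246, 0.602, 0.231] pointing down, gripper open.
Joint ranges: [-2.75, 2.75], [-0.82, 2.05], [0.23, 2.67], [-1.56, 4.7], [0.09, 2.69], [-2.92, 2.92]. Speed limits (rad/s): [1.89, 1.89, 2.39, 3.01, 3.01, 3.01].

INTERFACE

Orientations are given as a unit quaternion [x, y, z, w].
In Python, from plant import status, capture, camera_info, arm gives the robot as it stands.
- The arm moves only by the shell command python3 -m creep 'ROWS' [FORCE]. ROWS is JSON, a list of rows, each an object of numbers: "tx", "ty", "tz": the shift along the world's x, y, z in cm; "yaw": the turn about the world's z in rad; "claw": the opening, from -1 (shut) to 1 (fully open). A call has 1 to 20 rows; each row shifts and turns the commanded pose from where the row before left it; what a row does not reach is not made up. A row lasts 1/12 s, in which the tool goes at most 41.7 mm and 7.16 degrees, less where a joint would pass 70% of its speed; a pose out of reach is approached as far as the arm can. A call is refused whole if a number of a shift passes 4.17 or a number of a turn 0.125, either way. A call with a gripper value outside its range is refused whole. The fingers move at their own pace and stop on an object; FORCE is the grip in N (left out, the last holds). Time passes only in rows, so rows that do not move let the fingers close. It gives the time, the measured TCP pose, the force and the opening at its end, in the units of the state.
- status.get_state(): the state, without advancing time (a new reading comes with each control period).
- capture(name): name is "scene" or "top" or "wrist"; returns the picture (384x512x3 uint8, blue, green, red); there is no depth.
- camera_info(name): a dict with "fx", "fy", "cx", "cy" (pixels), "pose" (4x4, takes a point from camera to world coordinates). Camera axes: x right, y down, z forward; pixel columns grow to the right and rows downward; lengths in m; the calibration is good to about 2 mm. A picture is of the moment at which its call begins: read the wrist's pose just before it. camera_info takes no time and is no camera call; for the wrist camera it gives the pose at the moment of the call.
- arm.finish_job(): hands the job in, once; it reports no verdict.
The state is a dict: "time_s": time; "joints": joint angles; "dq": joint speeds; "joint_efforts": joint torques, N m; "tool_pos": TCP position; "orientation": TCP orientation; "wrist_force": force on the tool from outside, world axes, zero at the start; "torque": the same for the moment, N m; "opening": finger opening in m.
Only numpy, scipy, OpenCV 4.12 (cv2) and the standard library are available. Lean on these libraries where they do the work, as an engineer would, in place of code of your own. Each camera call takes 0.05 s, during which the arm holds its last target. There are 200 camera calls.

## Working session

There is one attempt and no reset: what is moved stays moved. The work goes in short steps, Python scripts to look and compute and a shell command to move; the robot and the scene stay as the last step left them, time stands still between calls to the robot, and variables do not carry over. Pictures are saved under pics/ and viewed, about 8 in all and at most 12, crops included, and the job is handed in when it is done.

```bash
mkdir -p pics; cat > h.py <<'E'
import numpy as np, cv2
from plant import status, capture, camera_info, arm
def ray(ci,u,v):
    P=np.array(ci["pose"]);d=P[:3,:3]@np.array([(u-ci["cx"])/ci["fx"],(v-ci["cy"])/ci["fy"],1]);return P[:3,3],d
def atz(ci,u,v,z):
    o,d=ray(ci,u,v);return o+d*(z-o[2])/d[2]
def proj(ci,p):
    P=np.array(ci["pose"]);c=P[:3,:3].T@(np.array(p)-P[:3,3]);return ci["fx"]*c[0]/c[2]+ci["cx"],ci["fy"]*c[1]/c[2]+ci["cy"]
E
python3 - <<'E'
from h import *
s=status.get_state();print(s)
for n in("scene","top"):
    im=capture(n);cv2.imwrite(f"pics/{n}0.png",im);ci=camera_info(n);print(n,ci["fx"],ci["cx"],ci["cy"],np.round(ci["pose"],3).tolist())
E
```

```text
{'time_s': 0.0, 'joints': array([ 1.13637953e+00,  4.80835359e-01,  1.59687475e+00, -2.87456731e-05,
        1.06508764e+00, -4.66432052e-02]), 'dq': array([-3.75242534e-05, -1.60011136e-03,  8.60839412e-04, -4.36622926e-04,
       -2.07168008e-03, -1.05821576e-03]), 'joint_efforts': array([-3.79534846e-03, -9.50657344e+01, -4.30175900e+01, -6.01605479e-04,
        1.22772137e-02, -1.47174010e-04]), 'tool_pos': array([0.24562561, 0.60136053, 0.23066977]), 'orientation': array([-0.39452668,  0.58732545,  0.39406981,  0.58660592]), 'wrist_force': array([ 0.355322  , -0.65392308, -0.04467382]), 'torque': array([-0.00088332, -0.00062245, -0.01735701]), 'opening': 0.08574401809563344}
scene 418.74284783270156 257.3538319308726 186.71969261723274 [[0.432, 0.565, -0.703, 1.205], [0.902, -0.251, 0.352, -0.55], [0.022, -0.786, -0.618, 0.812], [0.0, 0.0, 0.0, 1.0]]
top 395.7961868101786 260.44832238967206 192.55681304425485 [[0.083, -0.975, 0.204, 0.213], [-0.997, -0.082, 0.015, -0.164], [0.002, -0.205, -0.979, 1.275], [0.0, 0.0, 0.0, 1.0]]
```

View pics/scene0.png

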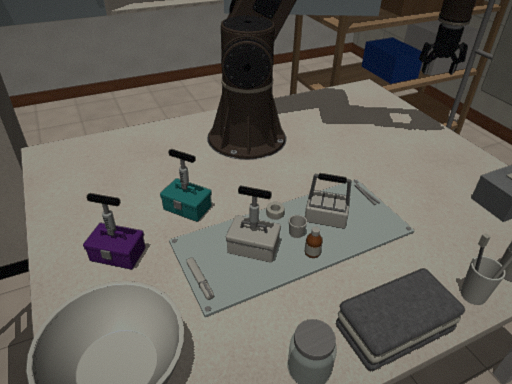

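View pics/top0.png

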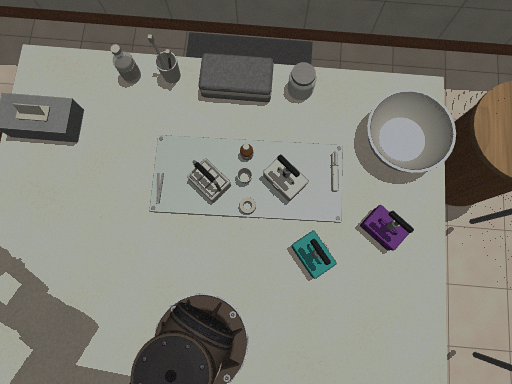

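The candidates are:
- White box with scale: scene (254,230), top (286,178).
- White caddy with bow handle: scene (330,200), top (209,180).
- Turquoise box: scene (186,195).
- Purple box: scene (115,240).

The white one with the T-handle scale fits the description. I'll confirm it in an enlarged crop.

```bash
python3 - <<'E'
from h import *
a=cv2.imread("pics/scene0.png")[175:275,205:305];b=cv2.imread("pics/top0.png")[145:215,250:320]
cv2.imwrite("pics/crop1.png",np.hstack([cv2.resize(x,(400,400),interpolation=cv2.INTER_CUBIC) for x in(a,b)]))
E
```

```text
(no output)
```

View pics/crop1.png

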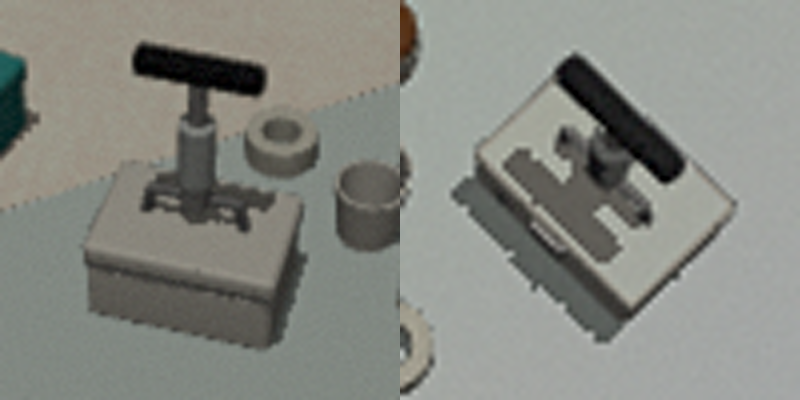

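Confirmed: it is a white box with a scale, and the latch is on the long side in the top view. I'll triangulate the black bar next.

```bash
python3 - <<'E'
from h import *
R=[];
for n,(u0,u1,v0,v1) in dict(scene=(235,275,183,203),top=(274,304,150,182)).items():
    g=cv2.imread(f"pics/{n}0.png").max(2)[v0:v1,u0:u1]
    N,l,st,c=cv2.connectedComponentsWithStats((g<50).astype(np.uint8));k=1+st[1:,4].argmax()
    y,x=np.nonzero(l==k);r=cv2.minAreaRect(np.c_[x,y].astype(np.float32));b=cv2.boxPoints(r)+[u0,v0];c=b.mean(0)
    e=b[np.argsort(b[:,0])];ends=[e[:2].mean(0),e[2:].mean(0)]
    ci=camera_info(n);R.append(ray(ci,*c));z=.197
    A,B=[atz(ci,*q,z) for q in ends];print(n,c,st[k,4],r[1:],"atz",atz(ci,*c,z),"len",np.linalg.norm(A-B),"axis",np.degrees(np.arctan2(*(A-B)[1::-1])))
(o1,d1),(o2,d2)=R;t=np.linalg.lstsq(np.c_[d1,-d2],o2-o1,rcond=None)[0];print(o1+t[0]*d1,o2+t[1]*d2)
s=status.get_state()["orientation"]
from scipy.spatial.transform import Rotation as Q
print(Q.from_quat(s).as_matrix().round(3))
E
```

```text
scene [254.06792641 192.63773632] 243 ((32.92621994018555, 8.231554985046387), 10.619654655456543) atz [ 0.5216564  -0.21594688  0.197     ] len 0.07848126803104719 axis -130.72286555539637
top [287.25 166.25] 162 ((27.577163696289062, 7.0710673332214355), 45.0) atz [ 0.51960404 -0.21625061  0.197     ] len 0.07871228210567452 axis 48.36004685968967
[ 0.5203731  -0.21531973  0.19584489] [ 0.51995314 -0.21631037  0.19577361]
[[-0.    -0.926  0.378]
 [-0.001  0.378  0.926]
 [-1.     0.    -0.001]]
```

```bash
python3 -m creep '[{"tx":1.7,"ty":-3.3,"tz":0.4,"yaw":-0.1,"claw":1},{"tx":1.7,"ty":-3.3,"tz":0.4,"yaw":-0.1},{"tx":1.7,"ty":-3.3,"tz":0.4,"yaw":-0.1},{"tx":1.7,"ty":-3.3,"tz":0.4,"yaw":-0.1},{"tx":1.7,"ty":-3.3,"tz":0.4,"yaw":-0.1},{"tx":1.7,"ty":-3.3,"tz":0.4,"yaw":-0.1},{"tx":1.7,"ty":-3.3,"tz":0.4,"yaw":-0.1},{"tx":1.7,"ty":-3.3,"tz":0.4,"yaw":-0.1},{"tx":1.7,"ty":-3.3,"tz":0.4,"yaw":-0.1},{"tx":1.7,"ty":-3.3,"tz":0.4,"yaw":-0.1},{"tx":1.7,"ty":-3.3,"tz":0.4,"yaw":-0.1},{"tx":1.7,"ty":-3.3,"tz":0.4,"yaw":-0.1},{"tx":0.5,"ty":-3.5,"yaw":-0.1},{"tx":0.5,"ty":-3.5,"yaw":-0.1},{"tx":0.5,"ty":-3.5,"yaw":-0.1},{"tx":0.5,"ty":-3.5,"yaw":-0.1},{"tx":0.5,"ty":-3.5,"yaw":-0.1},{"tx":0.5,"ty":-3.5,"yaw":-0.1},{"tx":0.5,"ty":-3.5,"yaw":-0.1},{}]' 30
```

```text
validation failed for argument at $[1]...
```

```bash
python3 -m creep '[{"tx":1.7,"ty":-3.3,"tz":0.4,"yaw":-0.1,"claw":1},{"tx":1.7,"ty":-3.3,"tz":0.4,"yaw":-0.1,"claw":1},{"tx":1.7,"ty":-3.3,"tz":0.4,"yaw":-0.1,"claw":1},{"tx":1.7,"ty":-3.3,"tz":0.4,"yaw":-0.1,"claw":1},{"tx":1.7,"ty":-3.3,"tz":0.4,"yaw":-0.1,"claw":1},{"tx":1.7,"ty":-3.3,"tz":0.4,"yaw":-0.1,"claw":1},{"tx":1.7,"ty":-3.3,"tz":0.4,"yaw":-0.1,"claw":1},{"tx":1.7,"ty":-3.3,"tz":0.4,"yaw":-0.1,"claw":1},{"tx":1.7,"ty":-3.3,"tz":0.4,"yaw":-0.1,"claw":1},{"tx":1.7,"ty":-3.3,"tz":0.4,"yaw":-0.1,"claw":1},{"tx":1.7,"ty":-3.3,"tz":0.4,"yaw":-0.1,"claw":1},{"tx":1.7,"ty":-3.3,"tz":0.4,"yaw":-0.1,"claw":1},{"tx":0.5,"ty":-3.5,"tz":0,"yaw":-0.1,"claw":1},{"tx":0.5,"ty":-3.5,"tz":0,"yaw":-0.1,"claw":1},{"tx":0.5,"ty":-3.5,"tz":0,"yaw":-0.1,"claw":1},{"tx":0.5,"ty":-3.5,"tz":0,"yaw":-0.1,"claw":1},{"tx":0.5,"ty":-3.5,"tz":0,"yaw":-0.1,"claw":1},{"tx":0.5,"ty":-3.5,"tz":0,"yaw":-0.1,"claw":1},{"tx":0.5,"ty":-3.5,"tz":0,"yaw":-0.1,"claw":1},{"tx":0,"ty":0,"tz":0,"yaw":0,"claw":1}]' 30
```

```text
time_s: 1.77
tool_pos: [0.4854, -0.0443, 0.2792]
orientation: [0.251, 0.661, -0.252, 0.661]
wrist_force: [-0.6, 0.8, -0.2]
opening: 0.0855
```

```bash
python3 -m creep '[{"tx":0.7,"ty":-3.4,"tz":0,"yaw":0,"claw":1},{"tx":0.7,"ty":-3.4,"tz":0,"yaw":0,"claw":1},{"tx":0.7,"ty":-3.4,"tz":0,"yaw":0,"claw":1},{"tx":0.7,"ty":-3.4,"tz":0,"yaw":0,"claw":1},{"tx":0.7,"ty":-3.4,"tz":0,"yaw":0,"claw":1},{"tx":0,"ty":0,"tz":0,"yaw":0,"claw":1},{"tx":0,"ty":0,"tz":0,"yaw":0,"claw":1},{"tx":0,"ty":0,"tz":0,"yaw":0,"claw":1}]'
python3 - <<'E'
from h import *
from scipy.spatial.transform import Rotation as Q
s=status.get_state();M=Q.from_quat(s["orientation"]).as_matrix();print(s["tool_pos"],M.round(3).tolist())
ci=camera_info("wrist");im=capture("wrist");cv2.imwrite("pics/w1.png",im);np.save("w1.npy",ci["pose"]);print(np.round(ci["pose"],3).tolist(),ci["fx"],ci["cx"],ci["cy"])
print(proj(ci,[.520,-.216,.206]))
E
```

```text
time_s: 2.43
tool_pos: [0.5193, -0.209, 0.2788]
orientation: [0.248, 0.663, -0.248, 0.662]
wrist_force: [-1.1, -0.3, -0.0]
opening: 0.0856
[ 0.51930825 -0.20898583  0.27884179] [[-0.001, 0.658, 0.753], [0.001, 0.753, -0.658], [-1.0, -0.0, -0.001]]
[[0.753, -0.629, -0.195, 0.571], [-0.658, -0.719, -0.222, -0.153], [-0.001, 0.295, -0.955, 0.422], [0.0, 0.0, 0.0, 1.0]] 337.6255994040814 255.93925903882766 189.59944203424462
(np.float64(260.63521168422926), np.float64(209.58092901462882))
```

View pics/w1.png

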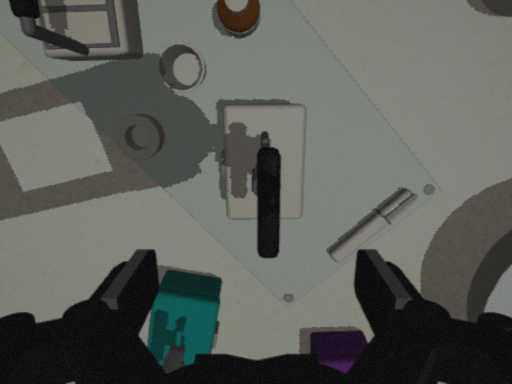

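The bar is at about (268,203) in the wrist view, running from (267,150) to (269,256). The caddy is at top left. The turquoise box lies towards the left finger, so I'll check its clearance.

```bash
python3 - <<'E'
from h import *
ci=camera_info("wrist");g=cv2.imread("pics/w1.png").max(2)
m=np.zeros_like(g);m[140:265,248:290]=(g[140:265,248:290]<32)
N,l,st,c=cv2.connectedComponentsWithStats(m);k=1+st[1:,4].argmax();y,x=np.nonzero(l==k)
r=cv2.minAreaRect(np.c_[x,y].astype(np.float32));print(r)
for z in(.197,.206):
    A=atz(ci,268,150,z);B=atz(ci,269.5,256,z);print(z,atz(ci,*r[0],z),np.linalg.norm(A-B),np.degrees(np.arctan2(*(A-B)[1::-1])))
t=camera_info("top");print("turq bar",atz(t,320,252,.185),atz(t,313,241,.185),atz(t,328,263,.185))
print("caddy grip",atz(t,207,176,.147))
E
```

```text
((268.0, 201.5), (109.0, 22.0), 90.0)
0.197 [ 0.52580043 -0.21701089  0.197     ] 0.07961730380103244 50.28325472524314
0.206 [ 0.52761162 -0.2144318   0.206     ] 0.0764356611232737 50.28325472524312
turq bar [ 0.28855104 -0.32274265  0.185     ] [ 0.3168337  -0.30201994  0.185     ] [ 0.26080951 -0.34594044  0.185     ]
caddy grip [0.4844937  0.01420292 0.147     ]
```

```bash
python3 -m creep '[{"tx":0.5,"ty":-0.7,"tz":0,"yaw":0,"claw":1},{"tx":0,"ty":0,"tz":-2,"yaw":0,"claw":1},{"tx":0,"ty":0,"tz":-2,"yaw":0,"claw":1},{"tx":0,"ty":0,"tz":-2,"yaw":0,"claw":1},{"tx":0,"ty":0,"tz":-2,"yaw":0,"claw":1},{"tx":0,"ty":0,"tz":-1,"yaw":0,"claw":1},{"tx":0,"ty":0,"tz":-1,"yaw":0,"claw":1},{"tx":0,"ty":0,"tz":0,"yaw":0,"claw":1},{"tx":0,"ty":0,"tz":0,"yaw":0,"claw":1},{"tx":0,"ty":0,"tz":0,"yaw":0,"claw":1}]'
python3 - <<'E'
from h import *
cv2.imwrite("pics/s2.png",cv2.resize(np.hstack([capture("scene")[120:280,190:320],capture("wrist")[100:384,130:400][:, :][::1].copy()[62:222,:]]),None,fx=2,fy=2))
E
```

```text
time_s: 3.32
tool_pos: [0.5254, -0.2164, 0.1802]
orientation: [0.248, 0.662, -0.248, 0.663]
wrist_force: [0.0, 0.3, -0.2]
opening: 0.0855
```

View pics/s2.png

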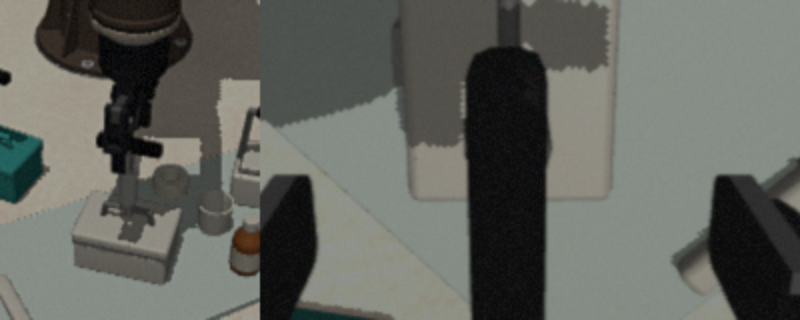

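The bar lies nearly centred between the fingers: bar middle 507, jaw middle 513. Closing now.

```bash
python3 -m creep '[{"tx":0,"ty":0,"tz":0,"yaw":0,"claw":-1},{"tx":0,"ty":0,"tz":0,"yaw":0,"claw":-1},{"tx":0,"ty":0,"tz":0,"yaw":0,"claw":-1},{"tx":0,"ty":0,"tz":0,"yaw":0,"claw":-1},{"tx":0,"ty":0,"tz":0,"yaw":0,"claw":-1},{"tx":0,"ty":0,"tz":0,"yaw":0,"claw":-1},{"tx":0,"ty":0,"tz":0,"yaw":0,"claw":-1},{"tx":0,"ty":0,"tz":0,"yaw":0,"claw":-1},{"tx":0,"ty":0,"tz":0,"yaw":0,"claw":-1},{"tx":0,"ty":0,"tz":0,"yaw":0,"claw":-1}]' 60
```

```text
time_s: 4.25
tool_pos: [0.5247, -0.2162, 0.1794]
orientation: [0.248, 0.662, -0.248, 0.662]
wrist_force: [-1.8, 2.0, 4.6]
opening: 0.0147
```

```bash
python3 -m creep '[{"tx":0,"ty":0,"tz":0.3,"yaw":0,"claw":-1},{"tx":0,"ty":0,"tz":0.3,"yaw":0,"claw":-1},{"tx":0,"ty":0,"tz":0.3,"yaw":0,"claw":-1},{"tx":0,"ty":0,"tz":0.3,"yaw":0,"claw":-1},{"tx":0,"ty":0,"tz":0.3,"yaw":0,"claw":-1},{"tx":0,"ty":0,"tz":0.3,"yaw":0,"claw":-1},{"tx":0,"ty":0,"tz":0.3,"yaw":0,"claw":-1},{"tx":0,"ty":0,"tz":0.3,"yaw":0,"claw":-1},{"tx":0,"ty":0,"tz":0.3,"yaw":0,"claw":-1},{"tx":0,"ty":0,"tz":0.3,"yaw":0,"claw":-1},{"tx":0,"ty":0,"tz":0.3,"yaw":0,"claw":-1},{"tx":0,"ty":0,"tz":0.3,"yaw":0,"claw":-1},{"tx":0,"ty":0,"tz":0.3,"yaw":0,"claw":-1},{"tx":0,"ty":0,"tz":0.3,"yaw":0,"claw":-1},{"tx":0,"ty":0,"tz":0.3,"yaw":0,"claw":-1},{"tx":0,"ty":0,"tz":0.2,"yaw":0,"claw":-1},{"tx":0,"ty":0,"tz":0,"yaw":0,"claw":-1},{"tx":0,"ty":0,"tz":0,"yaw":0,"claw":-1},{"tx":0,"ty":0,"tz":0,"yaw":0,"claw":-1},{"tx":0,"ty":0,"tz":0,"yaw":0,"claw":-1}]'
python3 - <<'E'
from h import *
cv2.imwrite("pics/s3.png",cv2.resize(np.hstack([capture("scene")[120:280,190:320],capture("top")[120:280,180:360]]),None,fx=2.5,fy=2.5))
E
```

```text
time_s: 5.92
tool_pos: [0.5247, -0.2162, 0.2261]
orientation: [0.248, 0.662, -0.248, 0.662]
wrist_force: [-0.4, -1.0, -4.1]
opening: 0.0152
```

View pics/s3.png

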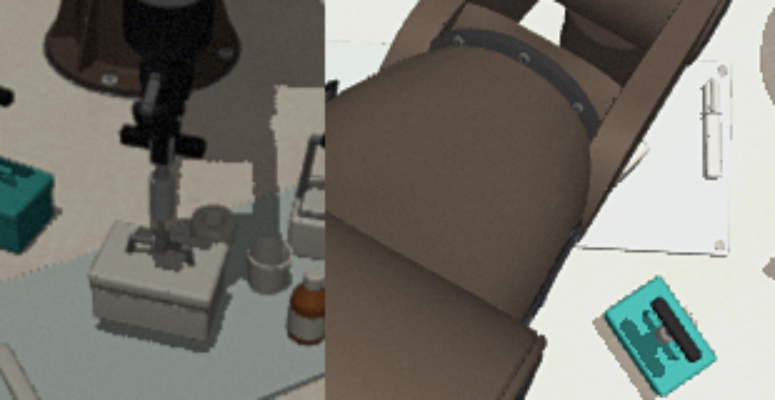

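The box appears to hang with a shadow gap below it, and the wrist force of -4.1 N is in the weight range. I'll measure the rise with a patch match.

```bash
python3 -m creep '[{"tx":0,"ty":0,"tz":0,"yaw":0,"claw":-1},{"tx":0,"ty":0,"tz":0,"yaw":0,"claw":-1},{"tx":0,"ty":0,"tz":0,"yaw":0,"claw":-1},{"tx":0,"ty":0,"tz":0,"yaw":0,"claw":-1},{"tx":0,"ty":0,"tz":0,"yaw":0,"claw":-1},{"tx":0,"ty":0,"tz":0,"yaw":0,"claw":-1},{"tx":0,"ty":0,"tz":0,"yaw":0,"claw":-1},{"tx":0,"ty":0,"tz":0,"yaw":0,"claw":-1},{"tx":0,"ty":0,"tz":0,"yaw":0,"claw":-1},{"tx":0,"ty":0,"tz":0,"yaw":0,"claw":-1},{"tx":0,"ty":0,"tz":0,"yaw":0,"claw":-1},{"tx":0,"ty":0,"tz":0,"yaw":0,"claw":-1}]'
python3 - <<'E'
from h import *
im=capture("scene");cv2.imwrite("pics/s4.png",im);a=cv2.imread("pics/scene0.png");ci=camera_info("scene")
for nm,(u0,u1,v0,v1) in dict(front=(226,275,236,264),left=(222,245,222,256),bar=(238,252,184,198)).items():
    T=a[v0:v1,u0:u1]; S=im[v0-30:v1+10,u0-10:u1+10]
    r=cv2.matchTemplate(S,T,cv2.TM_CCOEFF_NORMED);_,m,_,p=cv2.minMaxLoc(r);print(nm,m,"du",p[0]-10,"dv",p[1]-30)
b=np.array([.523,-.216,.03])
for h in(0,.01,.02,.03,.047):print(h,np.subtract(proj(ci,b+[0,0,h]),proj(ci,b)).round(1),np.subtract(proj(ci,b+[0,0,h+.167]),proj(ci,b+[0,0,.167])).round(1))
print(status.get_state()["wrist_force"])
E
```

```text
time_s: 7.02
tool_pos: [0.5248, -0.2163, 0.2263]
orientation: [0.248, 0.662, -0.248, 0.662]
wrist_force: [-0.1, -0.1, -5.2]
opening: 0.0152
front 0.6365728974342346 du 0 dv -6
left 0.9262877702713013 du 0 dv -7
bar 0.7170500159263611 du 0 dv -16
0 [0. 0.] [0. 0.]
0.01 [ 0.1 -2.7] [ 0.1 -3.3]
0.02 [ 0.1 -5.5] [ 0.2 -6.7]
0.03 [ 0.2 -8.3] [  0.2 -10.2]
0.047 [  0.3 -13.2] [  0.4 -16.1]
[-0.6729461   0.0520029  -4.93581766]
```

The box rose about 23 mm and the handle 47 mm, so the stretch is about 24 mm. I'll hold two more seconds, then lower.

```bash
python3 -m creep '[{"tx":0,"ty":0,"tz":0,"yaw":0,"claw":-1},{"tx":0,"ty":0,"tz":0,"yaw":0,"claw":-1},{"tx":0,"ty":0,"tz":0,"yaw":0,"claw":-1},{"tx":0,"ty":0,"tz":0,"yaw":0,"claw":-1},{"tx":0,"ty":0,"tz":0,"yaw":0,"claw":-1},{"tx":0,"ty":0,"tz":0,"yaw":0,"claw":-1},{"tx":0,"ty":0,"tz":0,"yaw":0,"claw":-1},{"tx":0,"ty":0,"tz":0,"yaw":0,"claw":-1},{"tx":0,"ty":0,"tz":0,"yaw":0,"claw":-1},{"tx":0,"ty":0,"tz":0,"yaw":0,"claw":-1},{"tx":0,"ty":0,"tz":0,"yaw":0,"claw":-1},{"tx":0,"ty":0,"tz":0,"yaw":0,"claw":-1},{"tx":0,"ty":0,"tz":0,"yaw":0,"claw":-1},{"tx":0,"ty":0,"tz":0,"yaw":0,"claw":-1},{"tx":0,"ty":0,"tz":0,"yaw":0,"claw":-1},{"tx":0,"ty":0,"tz":0,"yaw":0,"claw":-1},{"tx":0,"ty":0,"tz":0,"yaw":0,"claw":-1},{"tx":0,"ty":0,"tz":0,"yaw":0,"claw":-1},{"tx":0,"ty":0,"tz":0,"yaw":0,"claw":-1},{"tx":0,"ty":0,"tz":0,"yaw":0,"claw":-1}]'
python3 -m creep '[{"tx":0,"ty":0,"tz":-0.3,"yaw":0,"claw":-1},{"tx":0,"ty":0,"tz":-0.3,"yaw":0,"claw":-1},{"tx":0,"ty":0,"tz":-0.3,"yaw":0,"claw":-1},{"tx":0,"ty":0,"tz":-0.3,"yaw":0,"claw":-1},{"tx":0,"ty":0,"tz":-0.3,"yaw":0,"claw":-1},{"tx":0,"ty":0,"tz":-0.3,"yaw":0,"claw":-1},{"tx":0,"ty":0,"tz":-0.3,"yaw":0,"claw":-1},{"tx":0,"ty":0,"tz":-0.3,"yaw":0,"claw":-1},{"tx":0,"ty":0,"tz":-0.3,"yaw":0,"claw":-1},{"tx":0,"ty":0,"tz":-0.3,"yaw":0,"claw":-1},{"tx":0,"ty":0,"tz":-0.3,"yaw":0,"claw":-1},{"tx":0,"ty":0,"tz":-0.3,"yaw":0,"claw":-1},{"tx":0,"ty":0,"tz":-0.3,"yaw":0,"claw":-1},{"tx":0,"ty":0,"tz":-0.3,"yaw":0,"claw":-1},{"tx":0,"ty":0,"tz":-0.3,"yaw":0,"claw":-1},{"tx":0,"ty":0,"tz":-0.1,"yaw":0,"claw":-1},{"tx":0,"ty":0,"tz":0,"yaw":0,"claw":-1},{"tx":0,"ty":0,"tz":0,"yaw":0,"claw":-1},{"tx":0,"ty":0,"tz":0,"yaw":0,"claw":-1},{"tx":0,"ty":0,"tz":0,"yaw":0,"claw":-1}]'
```

```text
time_s: 8.73
tool_pos: [0.5248, -0.2163, 0.2263]
orientation: [0.248, 0.662, -0.248, 0.662]
wrist_force: [0.5, -0.2, -5.4]
opening: 0.0148
time_s: 10.4
tool_pos: [0.5248, -0.2163, 0.1805]
orientation: [0.248, 0.662, -0.248, 0.662]
wrist_force: [-0.9, 0.7, -0.7]
opening: 0.0148
```

The scale is slack, so I'll open.

```bash
python3 -m creep '[{"tx":0,"ty":0,"tz":0,"yaw":0,"claw":-0.4},{"tx":0,"ty":0,"tz":0,"yaw":0,"claw":0},{"tx":0,"ty":0,"tz":0,"yaw":0,"claw":0.5},{"tx":0,"ty":0,"tz":0,"yaw":0,"claw":1},{"tx":0,"ty":0,"tz":0,"yaw":0,"claw":1},{"tx":0,"ty":0,"tz":0,"yaw":0,"claw":1},{"tx":0,"ty":0,"tz":0,"yaw":0,"claw":1},{"tx":0,"ty":0,"tz":0,"yaw":0,"claw":1},{"tx":0,"ty":0,"tz":1,"yaw":0,"claw":1},{"tx":0,"ty":0,"tz":1.5,"yaw":0,"claw":1},{"tx":0,"ty":0,"tz":2,"yaw":0,"claw":1},{"tx":0,"ty":0,"tz":2,"yaw":0,"claw":1},{"tx":0,"ty":0,"tz":2,"yaw":0,"claw":1},{"tx":0,"ty":0,"tz":2,"yaw":0,"claw":1},{"tx":0,"ty":0,"tz":0,"yaw":0,"claw":1},{"tx":0,"ty":0,"tz":0,"yaw":0,"claw":1},{"tx":0,"ty":0,"tz":0,"yaw":0,"claw":1}]'
python3 - <<'E'
from h import *
im=capture("scene");a=cv2.imread("pics/scene0.png")
for nm,(u0,u1,v0,v1) in dict(front=(226,275,236,264),left=(222,245,222,256),bar=(238,272,186,200),caddy=(306,352,188,226)).items():
    r=cv2.matchTemplate(im[v0-20:v1+20,u0-20:u1+20],a[v0:v1,u0:u1],cv2.TM_CCOEFF_NORMED);_,m,_,p=cv2.minMaxLoc(r);print(nm,round(m,2),p[0]-20,p[1]-20)
w=capture("wrist")
cv2.imwrite("pics/s5.png",np.hstack([cv2.resize(im[120:280,190:360],None,fx=2,fy=2),cv2.resize(w,(427,320))]))
E
```

```text
time_s: 11.82
tool_pos: [0.5246, -0.2162, 0.2853]
orientation: [0.248, 0.662, -0.248, 0.662]
wrist_force: [-0.8, 0.8, 0.3]
opening: 0.0854
front 0.99 0 0
left 0.99 0 0
bar 0.94 0 0
caddy 1.0 0 0
```

View pics/s5.png

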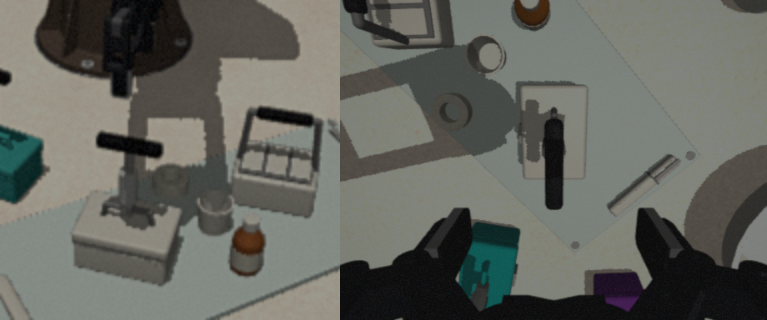

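The box stands where it was, the scale is slack and let go, the caddy has not moved, and the gripper is clear.

```bash
python3 -c "
from plant import arm
print(arm.finish_job())"
```

```text
the job is handed in; nothing more can be done
None
```

I weighed the white first aid box, set it back where it stood, let go of the scale and handed the job in at about 12 s of the 38 s allowed. No verdict was reported.

- **Lift:** I gripped the T-handle at 60 N and raised it about 47 mm. The box rose about 23 mm (estimated to 2–3 mm from the scene images), so the scale stretched about 24 mm. It hung still for about 3 s.
- **Reading:** The wrist force settled at 4.9–5.4 N. The stretch alone would give about 4.3 N, so the two disagree a little. The force sensor wanders by about 1 N.
- **After release:** Patch matching in the scene camera showed 0 px shift for the box, the scale bar and the caddy. The gripper was open with its fingertips about 8 cm above the handle, and the wrist force was near zero.

One early move command was refused because some rows left out fields. Nothing moved, and I reissued it in full. No check failed.

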